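# Fetch the waffle spatula out of the lidded box

## Task

Take the lid board off the utensil box and leave it leaning in the slatted rest: lower edge on the foot board, upper edge back against the slats. Then take out the wooden spatula, which is longer than the box's opening, by tilting it so that one end comes up through the opening first, and finish with the gripper still holding it in the air, motionless, all of it at least 5 cm above the box's top and touching nothing but the gripper. Leave the teapot, the cup and the plate where they are.

Things in the scene. Friction and masses are not known exactly. Their poses are not given: they have to be found in the camera images.
- box: Fixed wooden utensil box, 164 (x) by 390 (y) by 66 high, long along its own y; origin at the centre of its underside. Walls 10 thick, floor 10 thick and blue; inside 144 by 370. Open on top in the middle only: fixed covers close both ends. Box and rest may each stand on the left or the right of the table.
- box_opening (a point): Centre of the box's opening, level with the box's top, 66 above the table; axes as the box. Opening 144 (x) by 210 (y). Covers: from y = 105 either way to the end walls, 6 thick, tops flush at 66, undersides 60 above the table, white plastic with a wooden strip along the opening. The space under them reaches to 185 from the centre each way.
- lid: Loose flat light-wood board, 156 (x) by 240 (y) by 8, 0.22 kg, lying on top of the box over the opening (underside at 66 above the table). Origin at the centre of its underside, z out of its upper face. On the upper face stands a dark wooden grip rib, centred, 18 (x) wide by 110 (y) long, its top 44 above the board's underside.
- rest: Fixed wooden rest on a blue plinth, 160 (x) by 280 (y); origin at the centre of its underside, +x away from the robot. Foot board 58 above the table; a lip along its near edge (x -80 to -70, top at 72); slats along the far edge, near face at x = +66, top at 192. The lid fits between lip and slats (136 apart), 240 edge down: with its foot at the lip it leans 33 degrees from level.
- spatula: Loose wooden spatula lying on the box's floor under the lid, 270 long along its own y, 0.12 kg, both ends reaching under the end covers. Origin on its underside at mid-length, near its centre of mass (5 towards the blade); z up. Handle from y = -135 to +55, 22 wide and 14 thick, blue at its end; blade from +55 to +135, 46 wide and 8 thick. It is gripped across the handle.
- spatula_handle_end (a point): Centre of the end of the spatula's handle (y = -135 of the spatula).
- spatula_blade_end (a point): Centre of the end of the spatula's blade (y = +135 of the spatula).
- teapot: Round blue teapot, 132 wide without spout and handle, 124 high, about 200 from spout (-x) to handle (+x); origin at its underside. Bystander.
- cup: White-rimmed blue cup, 77 across, 77 high; origin at its underside. Bystander.
- plate: White plate with waffle pieces, 156 across, 25 high; origin at its underside. Bystander.

How it is judged:
On the way, in this order (a step that is already met when the one before it is completed fails the run):
1. the lid board leans in the rest, let go and still (angle between lid's own z axis and vertical between 0.5 and 1.45 rad and x of lid in the frame of rest between -0.05 and 0.06 m and y of lid in the frame of rest between -0.09 and 0.09 m and z of lid in the frame of rest between 0.08 and 0.19 m and contact force between lid and rest above 0.5 N and contact force between lid and the arm below 0.1 N and contact force between lid and the fingers below 0.1 N and contact force between lid and box below 0.1 N and linear speed of lid below 0.03 m/s), for 0.2 s.
2. the spatula is tilted in the opening: one end up out of the box, the other still inside (((height (world z) of spatula_handle_end above 0.08 m and height (world z) of spatula_blade_end below 0.06 m) or (height (world z) of spatula_blade_end above 0.08 m and height (world z) of spatula_handle_end below 0.06 m))), for 0.05 s.
At the end, for the whole second after the job is handed in: The lid leans in the rest (29 to 83 degrees from level, centre between lip and slats, within 90 mm of the rest's middle), still, touching neither robot nor box. The fingers hold the spatula still, both ends at least 106 mm above the table, touching no box, lid, rest or bystander (all of step 1 and height (world z) of each of spatula_handle_end, spatula_blade_end above 0.106 m and contact force between spatula and the fingers above 1 N and linear speed of spatula below 0.03 m/s and angular speed of spatula below 0.3 rad/s and contact force between spatula and box below 0.1 N and contact force between spatula and lid below 0.1 N and contact force between spatula and rest below 0.1 N and contact force between spatula and teapot below 0.1 N and contact force between spatula and cup below 0.1 N and contact force between spatula and plate below 0.1 N); the arm keeps its last pose, push and grip.
It fails at once if the teapot is shifted by more than 25 mm or tipped (distance of teapot from where it was at the start of the episode above 0.025 m or angle between teapot's own z axis and vertical above 0.3 rad).
It fails at once if the cup is shifted by more than 25 mm or tipped (distance of cup from where it was at the start of the episode above 0.025 m or angle between cup's own z axis and vertical above 0.3 rad).
It fails at once if the plate is shifted by more than 25 mm or tipped (distance of plate from where it was at the start of the episode above 0.025 m or angle between plate's own z axis and vertical above 0.3 rad).
It also fails if it takes over 58 s, if anything falls off the work surface, if the arm or the gripper's body presses on something with over 40 N, if the wrist force passes 120 N, or if a joint passes its speed limit or range.

## Robot

A 6-joint arm with a two-finger parallel gripper is mounted at the origin on the work surface. World frame = base frame: x ahead of the robot, y to its left, z up, the work surface at z = 0. Lengths are in m, angles in rad, forces in N, time in s.
With the tool pointing down it reaches from about 0.35 to 0.975 m from the base axis. Payload 4.9 kg.
Tool frame: the origin (TCP) lies midway between the tips of the shut fingers; the grasp point (between the pads) lies 19 mm behind it; z points along the fingers, y is the line along which they close (so a half turn about z gives the same grasp; the last joint's range is limited). The gripper opens to 85 mm and grips with 20 to 120 N. Pads are 22 mm wide; open, the fingers measure 114 mm over their backs; the gripper's body (76 mm by 85 mm) begins 54 mm behind the grasp point. The pads swing forward as they close: fully open they stand 13 mm farther back than shut.
Start: joints at [-1.232, 0.053, 1.613, -0, 1.476, -0.119], TCP at [0.276, -0.561, 0.231] pointing down, gripper open.
Joint ranges: [-3.01, 3.01], [-1.01, 2.22], [0.06, 2.58], [-1.02, 4.17], [0.09, 2.62], [-3.14, 3.14]. Speed limits (rad/s): [2.57, 2.57, 3.14, 3.14, 3.14, 3.14].

## Interface

Orientations are given as a rotation vector (axis times angle).
In Python, from station import ctrl gives the robot as it stands.
- The arm moves only by the tool step_arm, never from a script. Its argument "targets" is a list of rows, each an object with "travel": the shift along the world's x, y, z as a fraction of full scale, a list of three; "angular": the turn, a rotation vector about the world's x, y, z as a fraction of full scale, a list of three; "gripper": the opening, from 0 (shut) to 1 (fully open). In form: [{"travel": [x, y, z], "angular": [rx, ry, rz], "gripper": gripper}, ...]. A call has 1 to 10 rows; each row is the pose to reach, as a shift and turn from the pose commanded when the call began; what a row does not reach only later rows make up. Full scale, the value 1, is 0.6 m for a shift and pi/4 rad for a turn. A row lasts 1/10 s, in which the tool goes at most 50 mm and 8.59 degrees, less where a joint would pass 70% of its speed; a pose out of reach is approached as far as the arm can. A call with a number of a shift or a turn outside -1 to 1 is refused whole. A call with a gripper value outside its range is refused whole. The fingers move at their own pace and stop on an object; "squeeze" is the grip in N (left out, the last holds). Time passes only in rows, so rows that repeat a pose let the fingers close. It gives the time, the measured TCP pose, the force, the opening and the grip force at its end, in the units of the state.
- ctrl.get_obs(): the state, without advancing time (a new reading comes with each control period).
- ctrl.get_image(name): name is "side" or "top"; returns a dict with "img" (480x640x3 uint8, red, green, blue), "fx", "fy", "cx", "cy" (pixels), "rvec" (rotation vector, rad) and "tvec" (3), from world to camera coordinates, as OpenCV has them. Camera axes: x right, y down, z forward; pixel columns grow to the right and rows downward; lengths in m; the calibration is good to about 2 mm. A picture is of the moment at which its call begins. There is no depth.
- ctrl.finish_job(): hands the job in; it is judged then, once.
The state is a dict: "t": time; "q": joint angles; "dq": joint speeds; "effort": joint torques, N m; "tool_pos": TCP position; "tool_rot": TCP orientation; "contact_force": force on the tool from outside, world axes, zero at the start; "wrist_torque": the same for the moment, N m; "opening": finger opening in m; "grip_force": force on a finger pad.
Only numpy, scipy, OpenCV 4.12 (cv2) and the standard library are available. Lean on these libraries where they do the work, as an engineer would, in place of code of your own. Each camera call takes 0.05 s, during which the arm holds its last target. There are 200 camera calls.

## Working session

There is one attempt and no reset: what is moved stays moved. The work goes in short steps, Python scripts to look and compute and a tool call to move; the robot and the scene stay as the last step left them, time stands still between calls to the robot, and variables do not carry over. Pictures are saved under pics/ and viewed, at most 10 in all, crops included, and the job is handed in when it is done.

Besides the shell and the picture viewer there is one more tool, called after "Call:" in YAML: its name, and indented under it one key for each argument. step_arm: Moves the arm, as the interface text tells. Its arguments: {"type":"object","properties":{"targets":{"type":"array"},"squeeze":{"type":"number"}},"required":["targets"]}

```bash
mkdir -p pics; cat > h.py <<'E'
import numpy as np, cv2
from station import ctrl
def grab(n):
    d=ctrl.get_image(n); cv2.imwrite(f'pics/{n}_{ctrl.get_obs()["t"]:.2f}.png',d['img'][:,:,::-1]); return d
def ray(d,uv):
    R=cv2.Rodrigues(np.array(d['rvec'],float))[0]; t=np.array(d['tvec'],float).ravel()
    v=R.T@np.array([(uv[0]-d['cx'])/d['fx'],(uv[1]-d['cy'])/d['fy'],1]); return -R.T@t,v
def onz(d,uv,z):
    c,v=ray(d,uv); return c+v*(z-c[2])/v[2]
def proj(d,p):
    K=np.array([[d['fx'],0,d['cx']],[0,d['fy'],d['cy']],[0,0,1.]])
    return cv2.projectPoints(np.array(p,float).reshape(-1,3),np.array(d['rvec'],float),np.array(d['tvec'],float),K,None)[0].reshape(-1,2)
E
python3 - <<'E'
from h import *
import pickle
for n in('top','side'):
    d=grab(n); pickle.dump(d,open(n+'.pkl','wb')); print(ray(d,(320,240)))
o=ctrl.get_obs(); print(o['t'],o['tool_pos'],o['tool_rot'],o['opening'])
E
ls pics
```

```text
(array([ 0.55538727, -0.01290636,  0.93499386]), array([ 0.1404263 ,  0.011385  , -0.99015942]))
(array([ 0.58285358, -0.86887324,  0.77771121]), array([ 0.08771504,  0.75952088, -0.64483989]))
0.1 [ 0.27603379 -0.56009042  0.23017591] [-3.05779113e+00 -7.12422743e-01  3.75692188e-04] 0.08547734309133488
side_0.10.png
top_0.05.png
```

View pics/top_0.05.png

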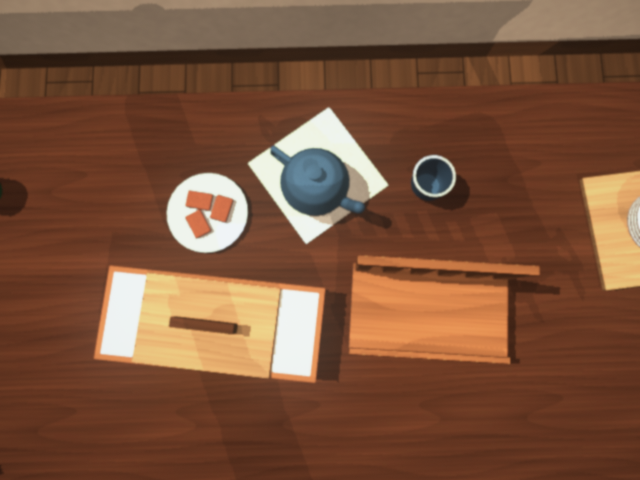

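View pics/side_0.10.png

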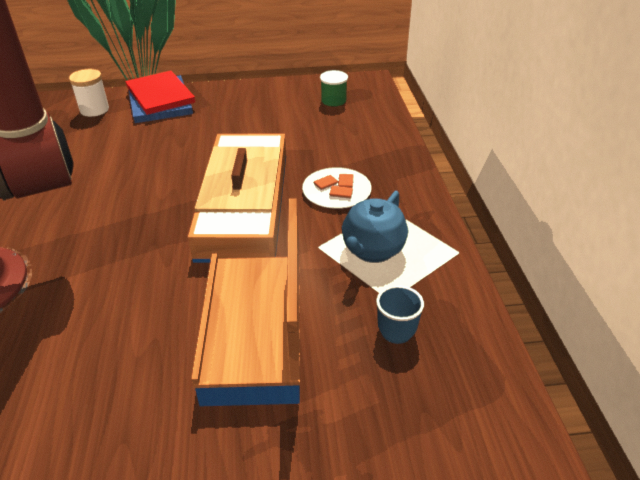

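The top view shows the box at left with corners near (109,267), (325,288), (316,382), (95,358) and its rib from (170,322) to (236,328). The rest is at right: slats' top edge (358,257)-(540,270), lip (349,355)-(510,362). The side view agrees, and the bystanders lie farther out in +x.

```bash
python3 - <<'E'
from h import *
import pickle
d=pickle.load(open('top.pkl','rb')); im=d['img']; hsv=cv2.cvtColor(im,cv2.COLOR_RGB2HSV)
for uv in[(120,310),(200,350),(200,325),(430,310),(430,265),(430,357),(60,300),(430,400),(296,330)]: print(uv,hsv[uv[1],uv[0]])
# box (bright), rest (orange)
m=((hsv[...,2]>165)).astype(np.uint8)*255; 
m2=((hsv[...,2]>130)).astype(np.uint8)*255
for name,mm,roi,z in(('box',m2,(85,260,250,130),.066),('rest',m2,(335,245,215,125),.07)):
    x,y,w,h=roi; s=np.zeros_like(mm); s[y:y+h,x:x+w]=mm[y:y+h,x:x+w]
    s=cv2.morphologyEx(s,cv2.MORPH_CLOSE,np.ones((9,9)))
    c=max(cv2.findContours(s,0,2)[0],key=cv2.contourArea)
    print(name,cv2.contourArea(c)); ap=cv2.approxPolyDP(c,4,True)[:,0]; 
    for p in ap: print(p,onz(d,p,z).round(4))
    if name=='box':
        P=np.array([onz(d,p,z)[:2] for p in c[:,0]],np.float32)
        r=cv2.minAreaRect(P*1000); print(r)
s=np.zeros_like(m); roi=(hsv[...,2]<120).astype(np.uint8)*255; s[305:345,155:265]=roi[305:345,155:265]
c=max(cv2.findContours(s,0,2)[0],key=cv2.contourArea)
P=np.array([onz(d,p,.110)[:2] for p in c[:,0]],np.float32); print('rib',cv2.minAreaRect(P*1000),c[:,0].min(0),c[:,0].max(0))
# lines for rest (pixels guessed by eye), box frame lines
for uv,z in(((349,355),.072),((510,362),.072),((358,257),.192),((540,270),.192),((540,275),.192),((349,352),.072)): print(uv,onz(d,uv,z).round(4))
big=cv2.resize(im[245:395,80:560],None,fx=1.66,fy=1.66,interpolation=cv2.INTER_CUBIC); 
E
```

```text
(120, 310) [ 90   5 243]
(200, 350) [ 15 137 224]
(200, 325) [ 11 157 115]
(430, 310) [ 12 165 213]
(430, 265) [ 12 168 204]
(430, 357) [ 12 166 214]
(60, 300) [  9 166 117]
(430, 400) [  9 171  97]
(296, 330) [ 83   4 244]
box 21138.5
[108 266] [0.6418 0.3798 0.066 ]
[ 94 359] [0.479 0.398 0.066]
[316 381] [0.4311 0.0103 0.066 ]
[324 287] [ 0.5935 -0.0079  0.066 ]
((535.843017578125, 195.3333282470703), (394.4847106933594, 169.01634216308594), 82.43270111083984)
rest 15319.0
[357 256] [ 0.6472 -0.0687  0.07  ]
[350 354] [ 0.4757 -0.0503  0.07  ]
[509 363] [ 0.4528 -0.3265  0.07  ]
[507 287] [ 0.5844 -0.3337  0.07  ]
[469 284] [ 0.5916 -0.2665  0.07  ]
[467 271] [ 0.6149 -0.2645  0.07  ]
[539 274] [ 0.606  -0.3928  0.07  ]
[538 266] [ 0.6203 -0.3923  0.07  ]
rib ((533.4373779296875, 190.389892578125), (102.93004608154297, 15.318233489990234), 81.45745086669922) [177 318] [237 333]
(349, 355) [ 0.4742 -0.0484  0.072 ]
(510, 362) [ 0.4547 -0.3276  0.072 ]
(358, 257) [ 0.6327 -0.0623  0.192 ]
(540, 270) [ 0.6049 -0.3413  0.192 ]
(540, 275) [ 0.5973 -0.3406  0.192 ]
(349, 352) [ 0.4793 -0.0486  0.072 ]
```

```bash
python3 - <<'E'
from h import *
import pickle
d=pickle.load(open('top.pkl','rb')); s=pickle.load(open('side.pkl','rb')); 
hsv=cv2.cvtColor(d['img'],cv2.COLOR_RGB2HSV)
# lid: covers' white mask edges give lid ends
w=((hsv[...,1]<60)&(hsv[...,2]>180)).astype(np.uint8)*255
for a,b in((85,160),(255,335)):
    t=np.zeros_like(w); t[255:390,a:b]=w[255:390,a:b]
    c=max(cv2.findContours(t,0,2)[0],key=cv2.contourArea); q=cv2.boxPoints(cv2.minAreaRect(c)); print('cover',[onz(d,p,.066)[:2].round(4).tolist() for p in q])
out=[]
for n,D,roi in(('top',d,(155,305,110,40)),('side',s,(225,140,30,55))):
    h=cv2.cvtColor(D['img'],cv2.COLOR_RGB2HSV); x,y,W,H=roi
    m=np.zeros_like(w); m[y:y+H,x:x+W]=(h[y:y+H,x:x+W,2]<150)*255
    print(n,[cv2.boundingRect(c) for c in cv2.findContours(m,0,2)[0]])
# expected rib: project for guess
B=np.array([.536,.195]); a=np.radians(-7.5); X=np.array([np.cos(a),np.sin(a)]);Y=np.array([-np.sin(a),np.cos(a)])
P=[np.r_[B+X*i*.009+Y*j*.055,.110] for i in(-1,1) for j in(-1,1)]
print(proj(d,P).round(),proj(s,P).round())
x=cv2.resize(d['img'][295:355,130:290],None,fx=5,fy=5,interpolation=2); y=cv2.resize(s['img'][125:215,185:295],None,fx=5,fy=5,interpolation=2)
o=np.zeros((300+300,800,3),np.uint8); o[:300]=x; o[300:,:550]=y[50:350]; cv2.imwrite('pics/crop.png',o[:,:,::-1])
E
```

```text
cover [[0.4895, 0.3887], [0.6355, 0.3689], [0.6238, 0.3104], [0.4784, 0.3316]]
cover [[0.4492, 0.0883], [0.5932, 0.0703], [0.5837, 0.0014], [0.4401, 0.0211]]
top [(170, 317, 70, 17)]
side [(232, 149, 15, 41)]
[[236. 332.]
 [171. 326.]
 [237. 322.]
 [172. 315.]] [[232. 176.]
 [239. 148.]
 [241. 176.]
 [247. 148.]]
```

View pics/crop.png

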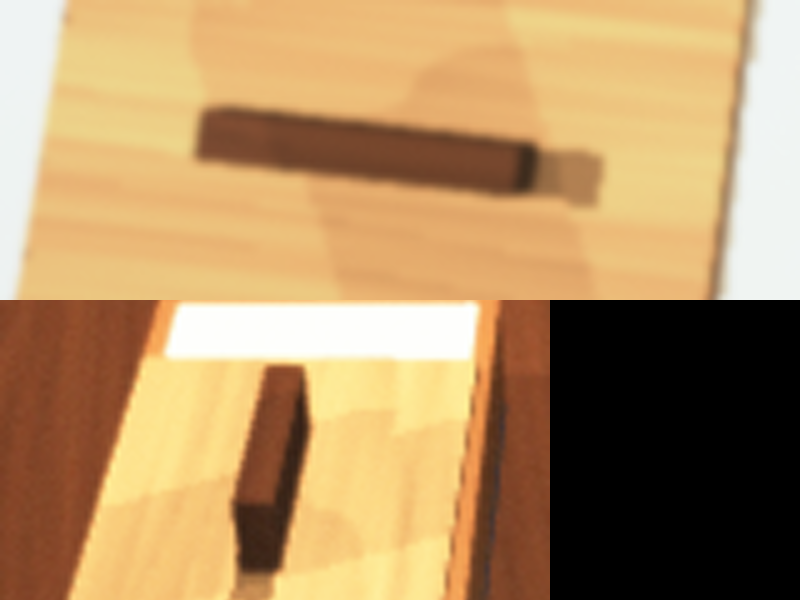

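The crops show the rib's top face: in the top view its end midpoints are at (169.7,322.3) and (233.5,329.0), in the side view at (241.8,148.4) and (236,175.6).

```bash
python3 - <<'E'
from h import *
import pickle
d=pickle.load(open('top.pkl','rb')); s=pickle.load(open('side.pkl','rb')); 
for D,p,q in((d,(169.7,322.3),(233.5,329.)),(s,(241.8,148.4),(236,175.6))):
    a=onz(D,p,.11);b=onz(D,q,.11); v=a-b; print(a.round(4),b.round(4),(a+b)/2,np.linalg.norm(v),np.degrees(np.arctan2(-v[0],v[1])))
E
```

```text
[0.5396 0.2526 0.11  ] [0.5256 0.1454 0.11  ] [0.53263631 0.19901448 0.11      ] 0.10811454383224962 -7.446136383606766
[0.5413 0.2472 0.11  ] [0.5276 0.1422 0.11  ] [0.53441827 0.19465705 0.11      ] 0.10588230914418902 -7.448955126758574
```

Call:
step_arm:
  targets:
    - {"travel":[0,0,0.15],"angular":[0,0,0],"gripper":1}
    - {"travel":[0.05,0.4,0.15],"angular":[0,0,0.3],"gripper":1}
    - {"travel":[0.2,0.98,0.1],"angular":[0,0,0.6],"gripper":1}
    - {"travel":[0.2,0.98,0.1],"angular":[0,0,0.6],"gripper":1}
    - {"travel":[0.2,0.98,0.1],"angular":[0,0,0.6],"gripper":1}
    - {"travel":[0.2,0.98,0.1],"angular":[0,0,0.6],"gripper":1}
    - {"travel":[0.2,0.98,0.1],"angular":[0,0,0.6],"gripper":1}
    - {"travel":[0.2,0.98,0.1],"angular":[0,0,0.6],"gripper":1}
    - {"travel":[0.2,0.98,0.1],"angular":[0,0,0.6],"gripper":1}
    - {"travel":[0.2,0.98,0.1],"angular":[0,0,0.6],"gripper":1}

```text
t: 1.1
tool_pos: [0.3647, -0.1184, 0.2904]
tool_rot: [2.809, 1.406, 0.0]
contact_force: [1.6, -0.2, -0.2]
opening: 0.0855
grip_force: 0.0
```

Call:
step_arm:
  targets:
    - {"travel":[0.281,0.526,-0.15],"angular":[0,0,0.653],"gripper":1}
    - {"travel":[0.281,0.526,-0.15],"angular":[0,0,0.653],"gripper":1}
    - {"travel":[0.281,0.526,-0.15],"angular":[0,0,0.653],"gripper":1}
    - {"travel":[0.281,0.526,-0.15],"angular":[0,0,0.653],"gripper":1}
    - {"travel":[0.281,0.526,-0.15],"angular":[0,0,0.653],"gripper":1}
    - {"travel":[0.281,0.526,-0.15],"angular":[0,0,0.653],"gripper":1}
    - {"travel":[0.281,0.526,-0.15],"angular":[0,0,0.653],"gripper":1}
    - {"travel":[0.281,0.526,-0.15],"angular":[0,0,0.653],"gripper":1}
    - {"travel":[0.281,0.526,-0.15],"angular":[0,0,0.653],"gripper":1}
    - {"travel":[0.281,0.526,-0.15],"angular":[0,0,0.653],"gripper":1}

```text
t: 2.1
tool_pos: [0.5332, 0.1951, 0.2002]
tool_rot: [-2.359, -2.074, 0.003]
contact_force: [0.9, 0.2, 0.0]
opening: 0.0851
grip_force: 0.0
```

Call:
step_arm:
  targets:
    - {"travel":[0,0.003,-0.08],"angular":[0,0,0],"gripper":1}
    - {"travel":[0,0.003,-0.15],"angular":[0,0,0],"gripper":1}
    - {"travel":[0,0.003,-0.195],"angular":[0,0,0],"gripper":1}
    - {"travel":[0,0.003,-0.195],"angular":[0,0,0],"gripper":1}
    - {"travel":[0,0.003,-0.195],"angular":[0,0,0],"gripper":0}
    - {"travel":[0,0.003,-0.195],"angular":[0,0,0],"gripper":0}
    - {"travel":[0,0.003,-0.195],"angular":[0,0,0],"gripper":0}
    - {"travel":[0,0.003,-0.195],"angular":[0,0,0],"gripper":0}
    - {"travel":[0,0.003,-0.195],"angular":[0,0,0],"gripper":0}
    - {"travel":[0,0.003,-0.195],"angular":[0,0,0],"gripper":0}
  squeeze: 60

```text
t: 3.1
tool_pos: [0.5346, 0.1974, 0.0854]
tool_rot: [2.359, 2.073, 0.003]
contact_force: [-0.3, -0.4, 5.8]
opening: 0.0167
grip_force: 60.8
```

Call:
step_arm:
  targets:
    - {"travel":[0,0,0.03],"angular":[0,0,0],"gripper":0}
    - {"travel":[0,0,0.1],"angular":[0,0,0],"gripper":0}
    - {"travel":[0,0,0.18],"angular":[0,0,0],"gripper":0}
    - {"travel":[0,0,0.26],"angular":[-0.01,-0.1,0.006],"gripper":0}
    - {"travel":[0,0,0.34],"angular":[-0.024,-0.22,0.013],"gripper":0}
    - {"travel":[0,-0.06,0.36],"angular":[-0.036,-0.33,0.02],"gripper":0}
    - {"travel":[0,-0.12,0.36],"angular":[-0.048,-0.44,0.026],"gripper":0}
    - {"travel":[0,-0.18,0.36],"angular":[-0.06,-0.55,0.033],"gripper":0}
    - {"travel":[-0.02,-0.24,0.36],"angular":[-0.072,-0.66,0.04],"gripper":0}
    - {"travel":[-0.02,-0.3,0.36],"angular":[-0.084,-0.77,0.046],"gripper":0}

```text
t: 4.1
tool_pos: [0.5202, 0.0165, 0.2981]
tool_rot: [1.946, 1.779, 0.559]
contact_force: [0.1, -0.7, -2.4]
opening: 0.0166
grip_force: 59.6
```

Call:
step_arm:
  targets:
    - {"travel":[-0.01,-0.07,0],"angular":[-0.012,-0.115,0.007],"gripper":0}
    - {"travel":[-0.01,-0.14,0],"angular":[-0.012,-0.115,0.007],"gripper":0}
    - {"travel":[-0.01,-0.21,0],"angular":[-0.012,-0.115,0.007],"gripper":0}
    - {"travel":[-0.01,-0.28,0],"angular":[-0.012,-0.115,0.007],"gripper":0}
    - {"travel":[-0.01,-0.33,0],"angular":[-0.012,-0.115,0.007],"gripper":0}
    - {"travel":[-0.01,-0.352,0],"angular":[-0.012,-0.115,0.007],"gripper":0}
    - {"travel":[-0.01,-0.352,0],"angular":[-0.012,-0.115,0.007],"gripper":0}
    - {"travel":[-0.01,-0.352,-0.05],"angular":[-0.012,-0.115,0.007],"gripper":0}
    - {"travel":[-0.01,-0.352,-0.1],"angular":[-0.012,-0.115,0.007],"gripper":0}
    - {"travel":[-0.01,-0.352,-0.1],"angular":[-0.012,-0.115,0.007],"gripper":0}

```text
t: 5.1
tool_pos: [0.513, -0.1911, 0.232]
tool_rot: [1.892, 1.736, 0.628]
contact_force: [0.2, 1.2, -3.4]
opening: 0.0171
grip_force: 59.7
```

```bash
python3 - <<'E'
from h import *
from scipy.spatial.transform import Rotation as R
import pickle
o=ctrl.get_obs(); print(o['tool_pos'],R.from_rotvec(o['tool_rot']).as_matrix().round(3))
a=grab('side'); pickle.dump(a,open('s2.pkl','wb')); b=grab('top'); pickle.dump(b,open('t2.pkl','wb'))
x=b['img'][220:400,50:370]
o=np.zeros((600,800,3),np.uint8); o[:360,:640]=cv2.resize(x,(640,360)); o[360:,:320]=cv2.resize(a['img'],(320,240)); cv2.imwrite('pics/c2.png',o[:,:,::-1])
E
```

```text
[ 0.5130317  -0.19107862  0.23197318] [[ 0.084  0.769  0.633]
 [ 0.996 -0.068 -0.049]
 [ 0.006  0.635 -0.772]]
```

View pics/c2.png

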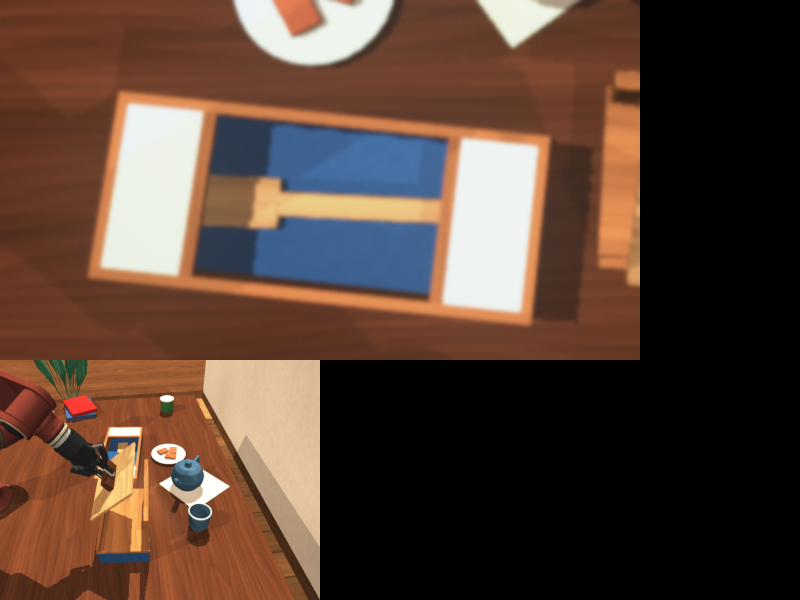

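The lid is held tilted above the rest. The opened box shows the spatula with its blade at left (+y); its handle runs right, from about crop (282,203) to (440,210).

Call:
step_arm:
  targets:
    - {"travel":[0,0,-0.04],"angular":[0,0,0],"gripper":0}
    - {"travel":[0,0,-0.09],"angular":[0,0,0],"gripper":0}
    - {"travel":[0,0,-0.13],"angular":[0,0,0],"gripper":0}
    - {"travel":[0.01,0,-0.14],"angular":[0,0,0],"gripper":0}
    - {"travel":[0.02,0,-0.155],"angular":[0,0,0],"gripper":0}
    - {"travel":[0.025,0,-0.165],"angular":[0,0,0],"gripper":0}
    - {"travel":[0.025,0,-0.165],"angular":[0,0,0],"gripper":0}
    - {"travel":[0.025,0,-0.165],"angular":[0,0,0],"gripper":0}

```text
t: 6.0
tool_pos: [0.5314, -0.1944, 0.1423]
tool_rot: [1.88, 1.727, 0.63]
contact_force: [0.1, 0.2, -1.7]
opening: 0.0169
grip_force: 59.6
```

```bash
python3 - <<'E'
from h import *
a=grab('side'); b=grab('top')
o=np.zeros((600,800,3),np.uint8); o[:300,:480]=cv2.resize(b['img'][240:390,330:570],(480,300)); o[300:,:400]=cv2.resize(a['img'][200:425,100:400],(400,300)); cv2.imwrite('pics/c3.png',o[:,:,::-1])
E
```

```text
(no output)
```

View pics/c3.png

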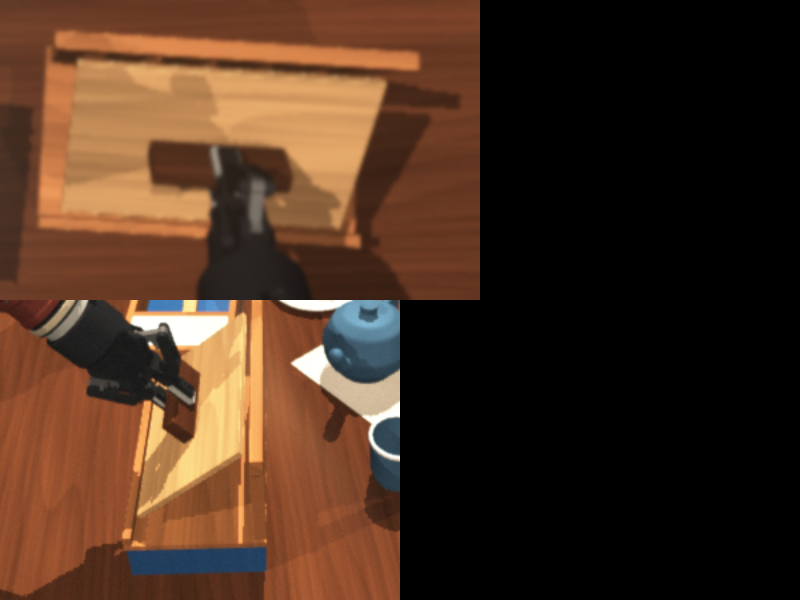

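The lid sits between lip and slats, slightly above the foot board, with margins on both sides. Lowering the last bit.

Call:
step_arm:
  targets:
    - {"travel":[0,0,-0.01],"angular":[0,0,0],"gripper":0}
    - {"travel":[0,0,-0.02],"angular":[0,0,0],"gripper":0}
    - {"travel":[0,0,-0.025],"angular":[0,0,0],"gripper":0}
    - {"travel":[0,0,-0.025],"angular":[0,0,0],"gripper":0}
    - {"travel":[0,0,-0.025],"angular":[0,0,0],"gripper":0}

```text
t: 6.6
tool_pos: [0.5305, -0.1941, 0.1255]
tool_rot: [1.883, 1.728, 0.629]
contact_force: [0.9, 0.2, -2.8]
opening: 0.0167
grip_force: 59.7
```

Call:
step_arm:
  targets:
    - {"travel":[0,0,0],"angular":[0,0,0],"gripper":0.8}
    - {"travel":[0,0,0],"angular":[0,0,0],"gripper":0.8}
    - {"travel":[0,0,0],"angular":[0,0,0],"gripper":0.8}
    - {"travel":[0,0,0],"angular":[0,0,0],"gripper":0.8}
    - {"travel":[-0.03,0,0.04],"angular":[0,0,0],"gripper":0.8}
    - {"travel":[-0.07,0.01,0.09],"angular":[0,0,0],"gripper":0.8}
    - {"travel":[-0.12,0.01,0.14],"angular":[0,0,0],"gripper":0.8}
    - {"travel":[-0.16,0.01,0.19],"angular":[0,0,0],"gripper":0.8}
    - {"travel":[-0.16,0.01,0.19],"angular":[0,0,0],"gripper":0.8}

```text
t: 7.5
tool_pos: [0.4348, -0.1901, 0.2474]
tool_rot: [1.872, 1.719, 0.626]
contact_force: [0.5, -0.8, 0.5]
opening: 0.0684
grip_force: 0.0
```

```bash
python3 - <<'E'
from h import *
import pickle
a=grab('side'); b=grab('top'); pickle.dump(a,open('s4.pkl','wb')); pickle.dump(b,open('t4.pkl','wb'))
o=np.zeros((600,800,3),np.uint8); o[:300,:480]=cv2.resize(b['img'][240:390,330:570],(480,300)); o[300:,:400]=cv2.resize(a['img'][200:425,100:400],(400,300)); 
o[300:,400:]=cv2.resize(a['img'][120:270,170:370],(400,300),interpolation=2);cv2.imwrite('pics/c4.png',o[:,:,::-1])
# spatula in the opening, top view
h=cv2.cvtColor(b['img'],cv2.COLOR_RGB2HSV); m=np.zeros(h.shape[:2],np.uint8)
m[280:370,150:270]=((h[280:370,150:270,0]<30)&(h[280:370,150:270,1]>60))*255
for u in range(160,270,8):
    r=np.where(m[295:355,u])[0]+295
    if len(r): p=onz(b,(u,r.mean()),.024); q=onz(b,(u,r.min()),.024)-onz(b,(u,r.max()+1),.024); print(u,r.min(),r.max(),p.round(4),np.linalg.norm(q).round(4))
E
```

```text
160 308 332 [0.5427 0.2984 0.024 ] 0.0458
168 308 332 [0.5423 0.2835 0.024 ] 0.0458
176 309 334 [0.5391 0.2686 0.024 ] 0.0476
184 309 333 [0.5397 0.2538 0.024 ] 0.0458
192 315 327 [0.5392 0.239  0.024 ] 0.0238
200 316 327 [0.5379 0.2241 0.024 ] 0.022
208 317 328 [0.5357 0.2092 0.024 ] 0.0219
216 317 328 [0.5353 0.1944 0.024 ] 0.0219
224 318 329 [0.533  0.1795 0.024 ] 0.0219
232 318 329 [0.5326 0.1647 0.024 ] 0.0219
240 318 329 [0.5322 0.1499 0.024 ] 0.0219
248 319 330 [0.53  0.135 0.024] 0.0219
256 319 330 [0.5296 0.1202 0.024 ] 0.0219
264 319 330 [0.5292 0.1054 0.024 ] 0.0219
```

View pics/c4.png

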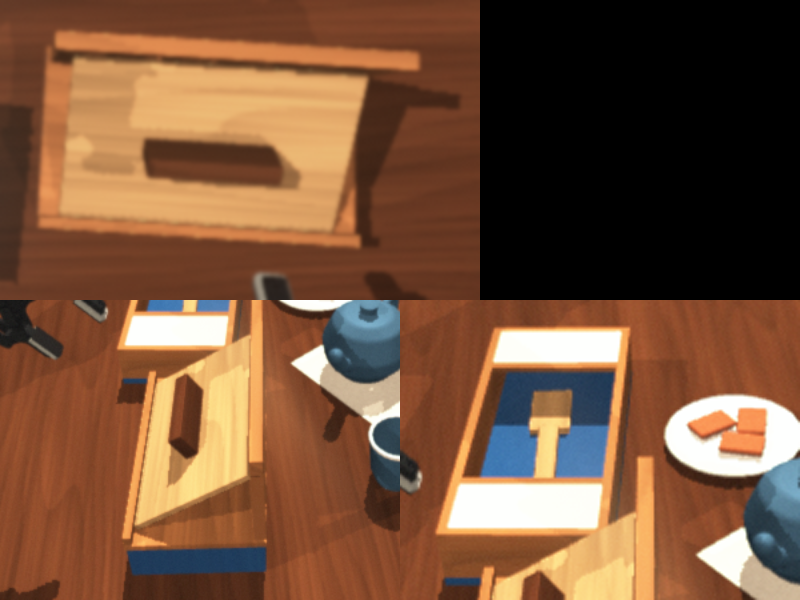

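The lid leans between lip and slats, clear of the gripper (top crop 65-365 × 60-230). The spatula's handle centreline is measured. Now the move to above it.

```bash
python3 - <<'E'
from h import *
from scipy.spatial.transform import Rotation as R
import pickle
o=ctrl.get_obs(); a=np.radians(-4.3)
y=np.array([np.cos(a),np.sin(a),0]); z=np.array([0,0,-1.]); T=R.from_matrix(np.c_[np.cross(y,z),y,z])
print('ang',((T*R.from_rotvec(o['tool_rot']).inv()).as_rotvec()/(np.pi/4)).round(3),'tr',((np.array([.5355,.195,.2])-o['tool_pos'])/.6).round(3))
b=pickle.load(open('t4.pkl','rb')); h=cv2.cvtColor(b['img'],cv2.COLOR_RGB2HSV)
m=((h[...,0]>95)&(h[...,0]<125)&(h[...,1]>80)).astype(np.uint8)*255; m[:285]=0;m[375:]=0;m[:,:140]=0;m[:,285:]=0
for v in(300,310,340,350):
    r=np.where(m[v])[0]; print(v,r.min(),r.max(),onz(b,(r.min(),v),.066).round(4),onz(b,(r.max()+1,v),.066).round(4))
# blade shoulder, rows on blade but off the handle
sp=(h[...,0]<30)&(h[...,1]>60)
for v in(311,312,313,330,331): r=np.where(sp[v,160:225])[0]+160; print(v,r.max(),onz(b,(r.max()+1,v),.018).round(4))
E
```

```text
ang [0.076 0.89  0.013] tr [ 0.168  0.64  -0.069]
300 157 271 [0.5786 0.2902 0.066 ] [0.573  0.0853 0.066 ]
310 192 270 [0.5593 0.2276 0.066 ] [0.5554 0.0873 0.066 ]
340 151 266 [0.509  0.2991 0.066 ] [0.5034 0.0949 0.066 ]
350 149 265 [0.4918 0.3021 0.066 ] [0.4862 0.0968 0.066 ]
311 190 [0.5577 0.2427 0.018 ]
312 190 [0.5558 0.2427 0.018 ]
313 190 [0.554  0.2427 0.018 ]
330 189 [0.5227 0.2441 0.018 ]
331 189 [0.5209 0.2441 0.018 ]
```

Call:
step_arm:
  targets:
    - {"travel":[0,0.08,0.03],"angular":[0.01,0.12,0],"gripper":0.7}
    - {"travel":[0.01,0.16,0.03],"angular":[0.02,0.25,0],"gripper":0.7}
    - {"travel":[0.03,0.24,0.03],"angular":[0.03,0.37,0],"gripper":0.7}
    - {"travel":[0.06,0.32,0.03],"angular":[0.04,0.5,0.01],"gripper":0.7}
    - {"travel":[0.09,0.4,0.03],"angular":[0.05,0.63,0.01],"gripper":0.7}
    - {"travel":[0.12,0.48,0.03],"angular":[0.065,0.76,0.01],"gripper":0.7}
    - {"travel":[0.15,0.55,0],"angular":[0.076,0.89,0.013],"gripper":0.7}
    - {"travel":[0.168,0.62,-0.05],"angular":[0.076,0.89,0.013],"gripper":0.7}
    - {"travel":[0.168,0.642,-0.1],"angular":[0.076,0.89,0.013],"gripper":0.7}
    - {"travel":[0.168,0.642,-0.15],"angular":[0.076,0.89,0.013],"gripper":0.7}

```text
t: 8.6
tool_pos: [0.5342, 0.2003, 0.1448]
tool_rot: [-2.294, -2.136, 0.007]
contact_force: [0.3, -0.8, 0.6]
opening: 0.0597
grip_force: 0.0
```

Call:
step_arm:
  targets:
    - {"travel":[0,0,0],"angular":[0,0,0],"gripper":0.7}
    - {"travel":[0,0,0],"angular":[0,0,0],"gripper":0.7}

```text
t: 8.8
tool_pos: [0.5345, 0.1973, 0.1478]
tool_rot: [-2.299, -2.132, 0.005]
contact_force: [0.2, 0.5, 1.3]
opening: 0.0596
grip_force: 0.0
```

```bash
python3 - <<'E'
from h import *
from scipy.spatial.transform import Rotation as R
o=ctrl.get_obs(); print(o['t'],np.array(o['tool_pos']).round(4),o['opening']); print(R.from_rotvec(o['tool_rot']).as_matrix().round(3))
E
```

```text
8.8 [0.5345 0.1973 0.1478] 0.0596246387000869
[[ 0.075  0.997 -0.006]
 [ 0.997 -0.075  0.002]
 [ 0.001 -0.006 -1.   ]]
```

Call:
step_arm:
  targets:
    - {"travel":[0.001,0,-0.08],"angular":[0,0,0],"gripper":0.7}
    - {"travel":[0.001,0,-0.14],"angular":[0,0,0],"gripper":0.7}
    - {"travel":[0.001,0,-0.18],"angular":[0,0,0],"gripper":0.7}
    - {"travel":[0.001,0,-0.21],"angular":[0,0,0],"gripper":0.7}
    - {"travel":[0.001,0,-0.21],"angular":[0,0,0],"gripper":0.7}
    - {"travel":[0.001,0,-0.21],"angular":[0,0,0],"gripper":0.7}
  squeeze: 90

```text
t: 9.4
tool_pos: [0.5375, 0.1971, 0.0257]
tool_rot: [-2.303, -2.133, -0.004]
contact_force: [0.4, 0.1, 1.1]
opening: 0.0595
grip_force: 0.0
```

Call:
step_arm:
  targets:
    - {"travel":[0,0,-0.012],"angular":[0,0,0],"gripper":0.7}
    - {"travel":[0,0,-0.025],"angular":[0,0,0],"gripper":0.7}
    - {"travel":[0,0,-0.025],"angular":[0,0,0],"gripper":0.7}
    - {"travel":[0,0,-0.025],"angular":[0,0,0],"gripper":0}
    - {"travel":[0,0,-0.025],"angular":[0,0,0],"gripper":0}
    - {"travel":[0,0,-0.025],"angular":[0,0,0],"gripper":0}
    - {"travel":[0,0,-0.025],"angular":[0,0,0],"gripper":0}
    - {"travel":[0,0,-0.025],"angular":[0,0,0],"gripper":0}

```text
t: 10.2
tool_pos: [0.5374, 0.1974, 0.0105]
tool_rot: [-2.302, -2.134, -0.004]
contact_force: [-0.0, -1.3, 6.6]
opening: 0.0194
grip_force: 90.0
```

Call:
step_arm:
  targets:
    - {"travel":[0,0,0.012],"angular":[0,0,0],"gripper":0}
    - {"travel":[0,-0.015,0.02],"angular":[0,0,0],"gripper":0}
    - {"travel":[-0.002,-0.03,0.02],"angular":[0,0,0],"gripper":0}
    - {"travel":[-0.003,-0.045,0.02],"angular":[0,0,0],"gripper":0}
    - {"travel":[-0.003,-0.045,0.02],"angular":[0,0,0],"gripper":0}

```text
t: 10.7
tool_pos: [0.5336, 0.1686, 0.0202]
tool_rot: [-2.303, -2.131, 0.001]
contact_force: [-0.2, 0.7, -1.2]
opening: 0.0196
grip_force: 88.6
```

```bash
python3 - <<'E'
from h import *
a=grab('side'); b=grab('top')
o=np.zeros((600,800,3),np.uint8); o[:300,:480]=cv2.resize(b['img'][240:390,90:330],(480,300)); o[300:,:400]=cv2.resize(a['img'][100:250,150:350],(400,300),interpolation=2); cv2.imwrite('pics/c5.png',o[:,:,::-1])
print(ctrl.get_obs()['tool_pos'],ctrl.get_obs()['contact_force'])
E
```

```text
[0.53390866 0.16957404 0.02042687] [ 0.63820797  0.69055979 -1.63259592]
```

View pics/c5.png

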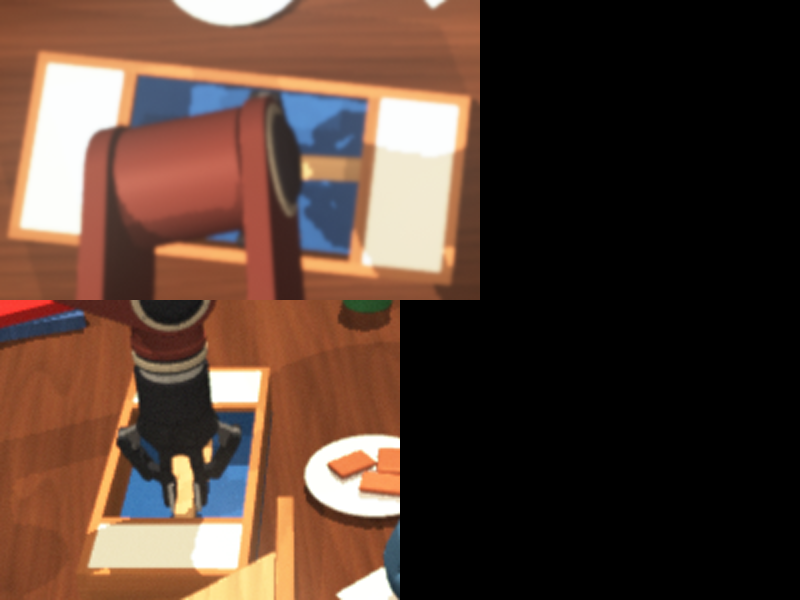

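The spatula is held and has shifted toward −y without contact. Now the tilt, blade end up.

Call:
step_arm:
  targets:
    - {"travel":[0,0,0.018],"angular":[0.08,-0.006,0],"gripper":0}
    - {"travel":[0,0,0.034],"angular":[0.165,-0.012,0],"gripper":0}
    - {"travel":[0,0,0.05],"angular":[0.25,-0.019,0],"gripper":0}
    - {"travel":[0,0,0.065],"angular":[0.33,-0.025,0],"gripper":0}
    - {"travel":[0,0,0.08],"angular":[0.41,-0.031,0],"gripper":0}
    - {"travel":[0,0,0.085],"angular":[0.488,-0.037,0],"gripper":0}
    - {"travel":[0,0,0.085],"angular":[0.488,-0.037,0],"gripper":0}
    - {"travel":[0,0,0.085],"angular":[0.488,-0.037,0],"gripper":0}

```text
t: 11.6
tool_pos: [0.534, 0.1699, 0.0714]
tool_rot: [-2.09, -1.937, -0.405]
contact_force: [-0.0, 0.4, -0.5]
opening: 0.0195
grip_force: 88.5
```

```bash
python3 - <<'E'
from h import *
from scipy.spatial.transform import Rotation as R
a=grab('side'); b=grab('top'); q=ctrl.get_obs()
o=np.zeros((600,800,3),np.uint8); o[:300,:480]=cv2.resize(b['img'][240:390,90:330],(480,300)); o[300:,:400]=cv2.resize(a['img'][100:250,150:350],(400,300),interpolation=2); cv2.imwrite('pics/c6.png',o[:,:,::-1])
M=R.from_rotvec(q['tool_rot']).as_matrix();print(q['t'],q['tool_pos'],q['contact_force'],q['wrist_torque'],M.round(3))
g=q['tool_pos']-.0065*M[:,2]; print('blade end',g+.127*M[:,0],'handle end',g-.143*M[:,0])
E
```

```text
11.7 [0.5340125  0.17045872 0.07153524] [-0.06327704  0.15659917 -1.16026954] [-0.22435447  0.00484846 -0.03647667] [[ 0.07   0.997  0.025]
 [ 0.924 -0.074  0.376]
 [ 0.377 -0.003 -0.926]]
blade end [0.54271751 0.28532764 0.12539249] handle end [0.52385999 0.03592477 0.02369392]
```

View pics/c6.png

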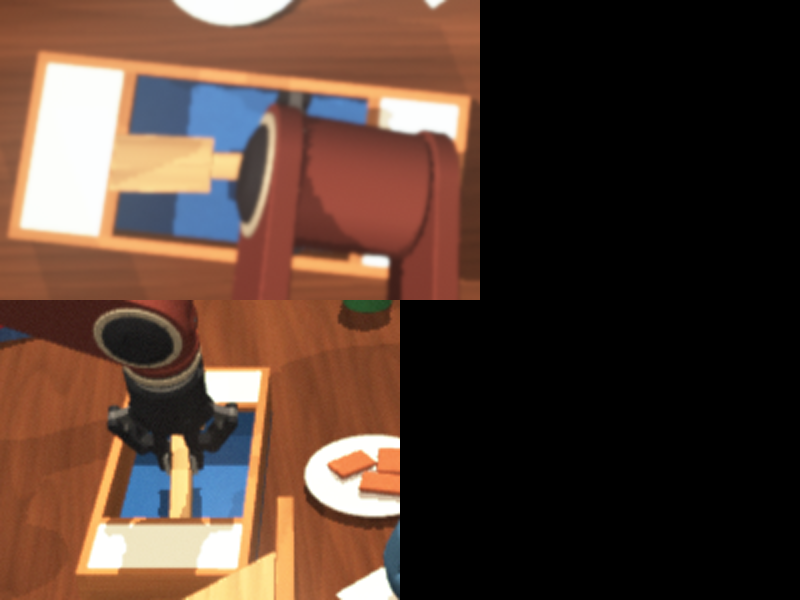

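The blade end is out (over the left strip, top crop (112,165)) and the handle end is still under the right cover, free of contact. I pull along the spatula's axis, then lift.

Call:
step_arm:
  targets:
    - {"travel":[0.002,0.033,0.0135],"angular":[0,0,0],"gripper":0}
    - {"travel":[0.005,0.066,0.027],"angular":[0,0,0],"gripper":0}
    - {"travel":[0.008,0.1,0.041],"angular":[0,0,0],"gripper":0}
    - {"travel":[0.01,0.131,0.053],"angular":[0,0,0],"gripper":0}
    - {"travel":[0.01,0.131,0.053],"angular":[0,0,0],"gripper":0}
    - {"travel":[0.01,0.131,0.1],"angular":[0,0,0],"gripper":0}
    - {"travel":[0.01,0.131,0.16],"angular":[0,0,0],"gripper":0}
    - {"travel":[0.01,0.131,0.22],"angular":[0,0,0],"gripper":0}
    - {"travel":[0.01,0.131,0.25],"angular":[0,0,0],"gripper":0}
    - {"travel":[0.01,0.131,0.25],"angular":[0,0,0],"gripper":0}

```text
t: 12.7
tool_pos: [0.5419, 0.2488, 0.2251]
tool_rot: [-2.09, -1.94, -0.414]
contact_force: [0.0, -0.3, -1.8]
opening: 0.0193
grip_force: 88.5
```

Call:
step_arm:
  targets:
    - {"travel":[0,0,0],"angular":[0,0,0],"gripper":0}
    - {"travel":[0,0,0],"angular":[0,0,0],"gripper":0}
    - {"travel":[0,0,0],"angular":[0,0,0],"gripper":0}
    - {"travel":[0,0,0],"angular":[0,0,0],"gripper":0}
    - {"travel":[0,0,0],"angular":[0,0,0],"gripper":0}
    - {"travel":[0,0,0],"angular":[0,0,0],"gripper":0}

```text
t: 13.3
tool_pos: [0.5401, 0.2487, 0.2215]
tool_rot: [-2.089, -1.937, -0.406]
contact_force: [0.4, -0.0, -1.4]
opening: 0.0196
grip_force: 88.5
```

```bash
python3 - <<'E'
from h import *
a=grab('side'); b=grab('top'); q=ctrl.get_obs()
o=np.zeros((600,800,3),np.uint8); o[:300,:400]=cv2.resize(b['img'],(400,300)); o[:300,400:]=cv2.resize(b['img'][240:390,330:530],(400,300)); o[300:,:400]=cv2.resize(a['img'],(400,300)); o[300:,400:]=cv2.resize(a['img'][60:285,120:420],(400,300)); cv2.imwrite('pics/c7.png',o[:,:,::-1])
print(q['t'],q['tool_pos'],q['contact_force'],q['opening'],q['grip_force'],abs(q['dq']).max())
E
```

```text
13.4 [0.54023605 0.24866311 0.22173117] [-0.15434051 -0.66858196 -1.56123143] 0.019659054582472125 88.54537010192871 0.0024010298778696254
```

View pics/c7.png

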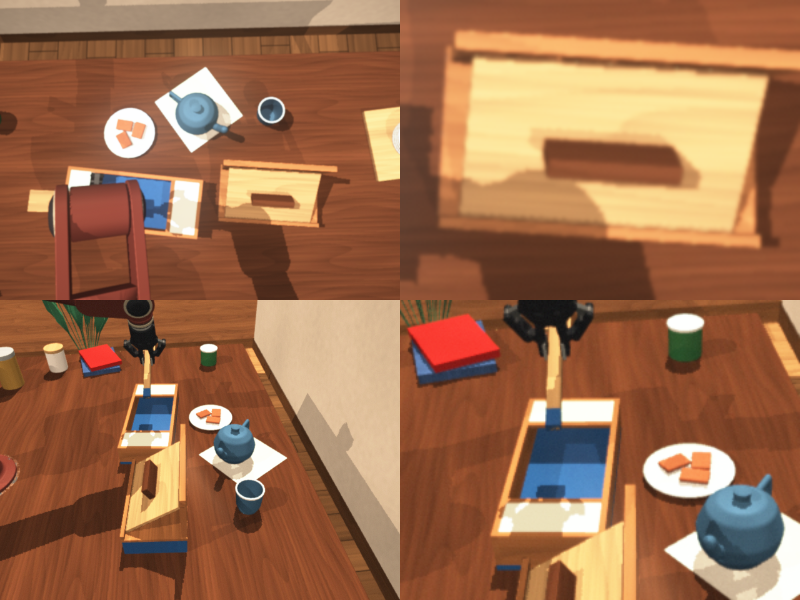

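The spatula hangs clear in the gripper, with its low end at about 0.17 m. The lid leans in the rest and the bystanders are unmoved.

```bash
python3 -c "
from station import ctrl
print(ctrl.finish_job())"
```

```text
the job is handed in; nothing more can be done
None
```

I handed the job in at about 13.4 s. The lid is leaning in the rest and the spatula is held still in the air, its lower end about 17 cm above the table. In the last pictures the teapot, cup and plate stand where they were; the hand-in call returned no verdict.

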